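# Put the spice jar back in its well of the graded rack

### The job

Put the green-lidded spice jar away in the wooden spice rack: stand it upright, fully home, in the well that fits it, the narrowest one it can go into. Carry it into the mouth of the well before you let go, and leave the yellow-lidded and red-lidded jars standing where they are.

Things in the scene. Friction and masses are not known exactly. Their poses are not given: they have to be found in the camera images.
- jar_green_center (a point): The jar to put away: upright straight glass jar, green lid, green herbs inside, 42 mm in diameter all the way up, 100 mm tall, about 150 g, loose on the worktop to the robot's right. Point: on its axis half-way up (50 mm above its underside); z runs up the jar. Gripped at this height or above, the fingers clear the rack when the jar is home.
- rack: Fixed wooden block 110 (x) x 306 (y) x 35 mm tall, turned up to 25 degrees. Origin: centre of its underside, z up. Four round wells in a row at x = 0: y = -117 mm (36 mm wide), -57 (48 wide), +15 (60 wide), +99 (72 wide), each 25 mm deep, floor 10 mm above the worktop, mouth flared 5 mm all round. The widest holds a white-lidded jar, top 110 mm above the worktop; the others are empty.
- jar_yellow_center (a point): A bystander: a loose jar like the green one but with a yellow lid, 30 mm in diameter, 90 mm tall. This point lies on its axis half-way up (45 mm above its underside). Leave it alone.
- jar_red_center (a point): A bystander: a loose jar like the green one but with a red lid, 54 mm in diameter, 100 mm tall. This point lies on its axis half-way up (50 mm above its underside). Leave it alone.

How it is judged:
By the outcome, as a careful person would: the job done as asked, in the order asked, and still so for the second after the job is handed in, with the robot touching nothing.
It also fails if it takes over 42 s, if anything falls off the work surface, if the arm or the gripper's body presses on something with over 40 N, if the wrist force passes 120 N, or if a joint passes its speed limit or range.

### The arm

A 7-joint arm with a two-finger parallel gripper is mounted at the origin on the work surface. World frame = base frame: x ahead of the robot, y to its left, z up, the work surface at z = 0. Lengths are in m, angles in rad, forces in N, time in s.
With the tool pointing down it reaches from about 0.35 to 0.9 m from the base axis. Payload 7.2 kg.
Tool frame: the origin (TCP) lies where the fingers leave the gripper's body, on its centre line; the fingertips stand 73 mm ahead of it and the grasp point (between the pads) lies 54 mm ahead of it (grasp_offset is the distance from the TCP to the grasp point, in m); x points along the fingers, y is the direction in which the jaws open and shut, and the axes are right-handed (so a half turn about x gives the same grasp; the last joint's range is limited). The gripper opens to 85 mm and grips with 20 to 120 N. Pads are 22 mm wide; open, the fingers measure 114 mm over their backs; the gripper's body (76 mm by 85 mm) begins 54 mm behind the grasp point. The pads swing forward as they close: fully open they stand 13 mm farther back than shut.
Start: joints at [1.267, 0.411, -0.013, 1.596, 0.006, 1.134, -0.082], TCP at [0.146, -0.608, 0.304] pointing down, gripper open.
Joint ranges: [-2.95, 2.95], [-0.29, 1.99], [-1.47, 1.44], [0.14, 2.54], [-1.03, 4.17], [0.13, 1.85], [-2.86, 2.86]. Speed limits (rad/s): [2.39, 2.39, 3.01, 3.01, 3.14, 3.14, 3.14].

### API

Orientations are given as [roll, pitch, yaw] about the fixed x, y, z axes, in that order (R = Rz(yaw) Ry(pitch) Rx(roll)).
In Python, from rig import sense, capture, close_job, grasp_offset gives the robot as it stands.
- The arm moves only by the tool step_arm, never from a script. Its argument "rows" is a list of rows, each an object with "grip": the closure, from 0 (fully open) to 1 (shut); "linear": the shift along the world's x, y, z normalised to -1 to 1, where 1 is 0.03 m, a list of three; "yaw": the turn about the world's z normalised to -1 to 1, where 1 is 0.08 rad. A call has 1 to 20 rows; each row shifts and turns the commanded pose from where the row before left it; what a row does not reach is not made up. A row lasts 1/12 s, in which the tool goes at most 41.7 mm and 7.16 degrees, less where a joint would pass 70% of its speed; a pose out of reach is approached as far as the arm can. A call with a number of a shift or a turn outside -1 to 1 is refused whole. A call with a gripper value outside its range is refused whole. The fingers move at their own pace and stop on an object; "grip_force" is the grip in N (left out, the last holds). Time passes only in rows, so rows that do not move let the fingers close. It gives the time, the measured TCP pose, the force and the opening at its end, in the units of the state.
- sense(): the state, without advancing time (a new reading comes with each control period).
- capture(name): name is "scene" or "side" or "wrist"; returns a dict with "img" (420x560x3 uint8, blue, green, red), "K" (3x3 intrinsics, pixels), "R" (3x3) and "t" (3): a world point X has camera coordinates R X + t; the wrist camera has in their place "tool_from_camera" (4x4, takes a point from camera to tool coordinates, whose origin is the TCP and whose axes are the tool frame's). Camera axes: x right, y down, z forward; pixel columns grow to the right and rows downward; lengths in m; the calibration is good to about 2 mm. A picture is of the moment at which its call begins: read the wrist's pose just before it. There is no depth.
- close_job(): hands the job in, once; it reports no verdict.
The state is a dict: "time": time; "joint_pos": joint angles; "qd": joint speeds; "tau": joint torques, N m; "eef_pos": TCP position; "orientation": TCP orientation; "wrist_force": force on the tool from outside, world axes, zero at the start; "moment": the same for the moment, N m; "grip_width": opening from 0.0 (shut) to 1.0 (fully open).
Only numpy, scipy, OpenCV 4.12 (cv2) and the standard library are available. Lean on these libraries where they do the work, as an engineer would, in place of code of your own. Each camera call takes 0.05 s, during which the arm holds its last target. There are 200 camera calls.

## Working session

There is one attempt and no reset: what is moved stays moved. The work goes in short steps, Python scripts to look and compute and a tool call to move; the robot and the scene stay as the last step left them, time stands still between calls to the robot, and variables do not carry over. Pictures are saved under pics/ and viewed, about 8 in all and at most 12, crops included, and the job is handed in when it is done.

Besides the shell and the picture viewer there is one more tool, called after "Call:" as a command line: name --argument value ..., lists and objects as JSON in quotes. step_arm: Moves the arm, as the interface text tells. Scaled input: -1 to 1 covers 0.03 m each way for a shift and 0.08 rad each way for a turn. Its arguments: {"type":"object","properties":{"rows":{"type":"array"},"grip_force":{"type":"number"}},"required":["rows"]}

```bash
mkdir -p pics
python3 - <<'E'
from rig import sense,capture,grasp_offset
import cv2,numpy as np,pickle
s=sense();print(s,grasp_offset)
D={}
for n in("scene","side","wrist"):
    D[n]=capture(n);cv2.imwrite(f"pics/{n}0.png",D[n]["img"])
    print(n,{k:np.round(v,4).tolist() for k,v in D[n].items() if k!="img"})
pickle.dump((s,D),open("d0.pkl","wb"))
E
```

```text
{'time': 0.0, 'joint_pos': array([ 1.26675156,  0.41189383, -0.0127348 ,  1.59705619,  0.00557957,
        1.134283  , -0.08221601]), 'qd': array([ 0.00030771, -0.00101258, -0.00126533, -0.00059625,  0.00014913,
        0.00043952,  0.00084   ]), 'tau': array([ 5.76002967e-04, -6.00634360e+01,  6.82756193e-01, -2.99427348e+01,
        1.39187239e-02,  1.06363409e-02,  2.48907224e-05]), 'eef_pos': array([ 0.14593616, -0.60733134,  0.30305165]), 'orientation': array([-1.51700632,  1.56919115,  1.86045201]), 'wrist_force': array([-0.75007886, -0.4051036 ,  0.0596649 ]), 'moment': array([ 0.01068964,  0.00905657, -0.02689108]), 'grip_width': 0.9956814951177488} 0.0539
scene {'K': [[512.9998, 0.0, 279.0546], [0.0, 512.9998, 215.7013], [0.0, 0.0, 1.0]], 'R': [[0.8928, 0.4504, -0.0035], [0.2625, -0.5267, -0.8085], [-0.366, 0.7209, -0.5885]], 't': [-0.4533, -0.1271, 1.3698]}
side {'K': [[503.1192, 0.0, 263.6532], [0.0, 503.1192, 202.9983], [0.0, 0.0, 1.0]], 'R': [[-0.9175, -0.3976, -0.0137], [-0.2831, 0.6767, -0.6796], [0.2795, -0.6197, -0.7334]], 't': [0.4807, 0.225, 0.9006]}
wrist {'K': [[366.2492, 0.0, 275.63], [0.0, 366.2492, 209.2895], [0.0, 0.0, 1.0]], 'tool_from_camera': [[0.0017, -0.2634, 0.9647, -0.0689], [1.0, 0.0006, -0.0016, -0.0002], [-0.0002, 0.9647, 0.2634, -0.0664], [0.0, 0.0, 0.0, 1.0]]}
```

View pics/scene0.png

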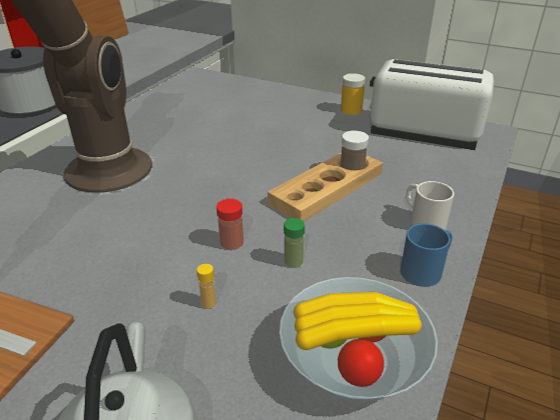

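View pics/side0.png

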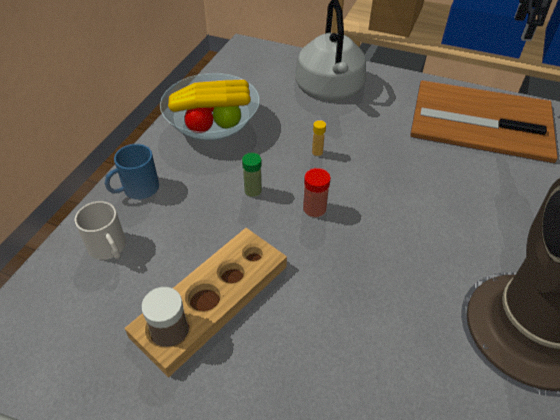

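Scene view: the green lid is at (293,228), red at (230,209), yellow at (205,270), and the wells are near (296,196), (313,186) and (333,175). Side view: the green lid is at (252,161), with wells at (253,253), (232,271) and (204,297). Next I triangulate the lids and wells.

```bash
cat > h.py <<'E'
import cv2,numpy as np,pickle
from scipy.spatial.transform import Rotation as Ro
def ray(c,p):
    d=c["R"].T@np.linalg.inv(c["K"])@[p[0],p[1],1]; return -c["R"].T@c["t"],d/np.linalg.norm(d)
def plane(c,p,z):
    o,d=ray(c,p); return o+d*(z-o[2])/d[2]
def tri(cs,ps):
    A=np.zeros((3,3));b=np.zeros(3);L=[ray(c,p) for c,p in zip(cs,ps)]
    for o,d in L: M=np.eye(3)-np.outer(d,d);A+=M;b+=M@o
    X=np.linalg.solve(A,b); return X,[np.linalg.norm(np.cross(X-o,d))for o,d in L]
def blob(m,box):
    x0,y0,x1,y1=box;k=np.zeros(m.shape,np.uint8);k[y0:y1,x0:x1]=m[y0:y1,x0:x1]
    n,l,s,c=cv2.connectedComponentsWithStats(k.astype(np.uint8));i=1+np.argmax(s[1:,4]);return c[i],s[i]
def hsv(c,lo,hi): return cv2.inRange(cv2.cvtColor(c["img"],cv2.COLOR_BGR2HSV),lo,hi)
def wristcam(s,c):
    T=c["tool_from_camera"];Rt=Ro.from_euler("xyz",s["orientation"]).as_matrix()
    Rw=Rt@T[:3,:3];o=Rt@T[:3,3]+s["eef_pos"];c["R"]=Rw.T;c["t"]=-Rw.T@o;return c
E
python3 - <<'E'
from h import *
s,D=pickle.load(open("d0.pkl","rb"));a,b=D["scene"],D["side"]
lids={"green":((50,120,50),(75,255,255),(275,210,315,245),(235,145,270,175)),"red":((0,180,120),(6,255,255),(210,190,250,225),(295,160,340,192)),"yel":((20,190,120),(32,255,255),(190,258,220,282),(308,115,332,136))}
for n,(lo,hi,b1,b2) in lids.items():
    r=[blob(hsv(c,lo,hi),bx) for c,bx in((a,b1),(b,b2))]
    print(n,[(x[0].round(1).tolist(),x[1].tolist()) for x in r]);X,e=tri((a,b),[x[0] for x in r]);print(X.round(4),np.round(e,4))
# wells: darker than wood
for nm,c,bs in(("scene",a,[(284,188,305,203),(301,178,324,195),(318,166,346,184)]),("side",b,[(240,242,268,264),(216,258,248,286),(184,280,222,314)])):
    m=cv2.inRange(cv2.cvtColor(c["img"],cv2.COLOR_BGR2HSV)[:,:,2],0,125)
    for bx in bs:
        q,st=blob(m,bx);mid=st[:2]+st[2:4]/2-.5
        print(nm,q.round(1),st,plane(c,mid,.035).round(4))
for nm,c,bx in(("scene",a,(260,140,395,225)),("side",b,(120,220,295,375))):
    m=hsv(c,(8,90,110),(25,255,255));k=np.zeros_like(m);x0,y0,x1,y1=bx;k[y0:y1,x0:x1]=m[y0:y1,x0:x1]
    h=cv2.convexHull(max(cv2.findContours(k,0,2)[0],key=cv2.contourArea));p=cv2.approxPolyDP(h,4,True)[:,0]
    for q in p:print(nm,q,plane(c,q,.035).round(3)[:2],plane(c,q,0).round(3)[:2])
v=[cv2.resize(a["img"][130:290,180:400],None,fx=3.5,fy=3.5,interpolation=2)]
cv2.imwrite("pics/c.png",v[0])
E
```

```text
green [([294.4, 227.3], [284, 218, 20, 20, 311]), ([251.3, 161.9], [242, 153, 19, 19, 308])]
[ 0.6033 -0.1206  0.0891] [0.0005 0.0005]
red [([229.9, 208.9], [217, 199, 25, 22, 423]), ([317.0, 177.3], [305, 168, 25, 19, 361])]
[ 0.4581 -0.127   0.0918] [0.0005 0.0005]
yel [([205.0, 272.6], [197, 264, 16, 18, 241]), ([318.6, 126.1], [313, 121, 13, 14, 111])]
[ 0.5132 -0.302   0.0804] [0.0009 0.0009]
scene [297.9 196.8] [292 194  11   6  39] [0.5279 0.0531 0.035 ]
scene [315.1 187.3] [306 183  17   9  81] [0.547 0.108 0.035]
scene [334.3 176.3] [322 171  22  10 137] [0.567  0.1764 0.035 ]
side [252.1 253.6] [243 247  19  14 216] [0.5198 0.0655 0.035 ]
side [230.2 272.6] [217 263  27  21 433] [0.5392 0.1234 0.035 ]
side [202.6 297.2] [185 284  35  28 745] [0.5625 0.1915 0.035 ]
scene [382 163] [0.658 0.29 ] [0.643 0.35 ]
scene [380 174] [0.67  0.236] [0.656 0.292]
scene [304 220] [ 0.581 -0.023] [0.562 0.02 ]
scene [278 209] [ 0.511 -0.012] [0.489 0.032]
scene [268 192] [0.459 0.04 ] [0.433 0.086]
scene [339 153] [0.54 0.29] [0.519 0.35 ]
side [286 257] [0.456 0.048] [0.465 0.023]
side [166 374] [0.548 0.342] [0.561 0.33 ]
side [125 329] [0.656 0.3  ] [0.674 0.287]
side [245 228] [0.56  0.012] [ 0.573 -0.014]
```

Run:
```python
from h import *
s,D=pickle.load(open("d0.pkl","rb"));a,b=D["scene"],D["side"]
print("kettle handle",tri((a,b),[(115,327),(335,2)]),"base",plane(b,(330,80),.05))
print("banana top",tri((a,b),[(360,296),(208,84)]))
print("bowl rim left",plane(a,(281,335),.07),plane(b,(258,105),.07))
print(Ro.from_euler("xyz",s["orientation"]).as_matrix().round(3))
```

```text
kettle handle (array([ 0.58017971, -0.57350489,  0.24475608]), [np.float64(0.002660962055946889), np.float64(0.002660962055946935)]) base [ 0.56116295 -0.53628365  0.05      ]
banana top (array([ 0.7924633 , -0.28724869,  0.13346208]), [np.float64(0.0009584833324186101), np.float64(0.0009584833324185636)])
bowl rim left [ 0.69407643 -0.36192835  0.07      ] [ 0.68359207 -0.3354354   0.07      ]
[[-0.     0.234 -0.972]
 [ 0.002 -0.972 -0.234]
 [-1.    -0.002  0.   ]]
```

Call:
step_arm --rows '[{"grip": 0,"linear": [0.4,0.4,0],"yaw": 0},{"grip": 0,"linear": [0.85,0.9,0],"yaw": 0},{"grip": 0,"linear": [0.85,0.9,0],"yaw": 0},{"grip": 0,"linear": [0.85,0.9,0],"yaw": 0},{"grip": 0,"linear": [0.85,0.9,0],"yaw": 0},{"grip": 0,"linear": [0.85,0.9,0],"yaw": 0},{"grip": 0,"linear": [0.85,0.9,0],"yaw": 0},{"grip": 0,"linear": [0.85,0.9,0],"yaw": 0},{"grip": 0,"linear": [0.85,0.9,0],"yaw": 0},{"grip": 0,"linear": [0.85,0.9,0],"yaw": 0},{"grip": 0,"linear": [0.85,0.9,0],"yaw": 0},{"grip": 0,"linear": [0.85,0.9,0],"yaw": 0},{"grip": 0,"linear": [0.85,0.9,0],"yaw": 0},{"grip": 0,"linear": [0.85,0.9,0],"yaw": 0},{"grip": 0,"linear": [0.85,0.9,0],"yaw": 0},{"grip": 0,"linear": [0.85,0.9,0],"yaw": 0},{"grip": 0,"linear": [0.85,0.9,0],"yaw": 0},{"grip": 0,"linear": [0.85,0.9,0],"yaw": 0},{"grip": 0,"linear": [0.4,0.4,0],"yaw": 0},{"grip": 0,"linear": [0,0,0],"yaw": 0}]'

```text
time: 1.82
eef_pos: [0.6059, -0.1194, 0.3032]
orientation: [-1.981, 1.568, 1.403]
wrist_force: [-0.7, 0.4, 0.2]
grip_width: 1.001
```

Run:
```python
from h import *
from rig import *
s=sense();c=wristcam(s,capture("wrist"));print(s["eef_pos"],s["time"],Ro.from_euler("xyz",s["orientation"]).as_matrix().round(3).tolist())
cv2.imwrite("pics/w1.png",c["img"]);pickle.dump((s,c),open("d1.pkl","wb"))
q,st=blob(hsv(c,(50,120,40),(75,255,255)),(0,0,560,420));print(q,st,plane(c,q,.1))
p=c["R"]@[.6033,-.1206,.1]+c["t"];print((c["K"]@p)[:2]/p[2])
```

```text
[ 0.60585121 -0.11941594  0.30324237] 1.8167 [[0.0, 0.24, -0.971], [0.003, -0.971, -0.24], [-1.0, -0.003, -0.001]]
[275.68918302 200.68781378] [ 250  174   52   54 2191] [ 0.60472772 -0.11846911  0.1       ]
[277.93946187 203.09435278]
```

View pics/w1.png

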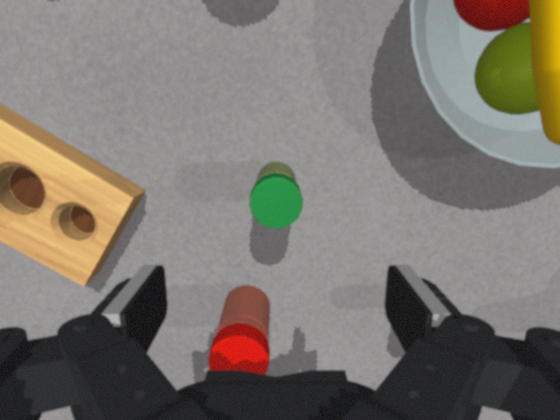

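The wrist view shows the green lid at (276,201), centred between the jaws, with the red jar at (240,350) well clear. That fix agrees with the triangulation to within 2 mm, so I go down and grip.

Call:
step_arm --rows '[{"grip": 0,"linear": [-0.05,0,-0.6],"yaw": 0},{"grip": 0,"linear": [0,0,-0.8],"yaw": 0},{"grip": 0,"linear": [0,0,-0.8],"yaw": 0},{"grip": 0,"linear": [0,0,-0.8],"yaw": 0},{"grip": 0,"linear": [0,0,-0.8],"yaw": 0},{"grip": 0,"linear": [0,0,-0.8],"yaw": 0},{"grip": 0,"linear": [0,0,-0.8],"yaw": 0},{"grip": 0,"linear": [0,0,-0.6],"yaw": 0},{"grip": 0,"linear": [0,0,0],"yaw": 0},{"grip": 0.3,"linear": [0,0,0],"yaw": 0},{"grip": 0.45,"linear": [0,0,0],"yaw": 0},{"grip": 0.55,"linear": [0,0,0],"yaw": 0},{"grip": 0.7,"linear": [0,0,0],"yaw": 0},{"grip": 0.8,"linear": [0,0,0],"yaw": 0},{"grip": 0.8,"linear": [0,0,0],"yaw": 0},{"grip": 0.8,"linear": [0,0,0],"yaw": 0},{"grip": 0.8,"linear": [0,0,0],"yaw": 0}]' --grip_force 40

```text
time: 3.28
eef_pos: [0.6029, -0.1246, 0.1256]
orientation: [2.737, 1.568, -0.168]
wrist_force: [-0.6, 1.4, 7.8]
grip_width: 0.49
```

Call:
step_arm --rows '[{"grip": 0.8,"linear": [0,0,0.4],"yaw": 0},{"grip": 0.8,"linear": [0,0,0.6],"yaw": 0},{"grip": 0.8,"linear": [0,0,0.8],"yaw": 0},{"grip": 0.8,"linear": [0,0,0.8],"yaw": 0},{"grip": 0.8,"linear": [0,0,0.4],"yaw": 0},{"grip": 0.8,"linear": [0,0,0],"yaw": 0},{"grip": 0.8,"linear": [0,0,0],"yaw": 0}]'

```text
time: 3.87
eef_pos: [0.602, -0.1249, 0.2143]
orientation: [2.455, 1.57, -0.451]
wrist_force: [0.8, 0.3, -1.6]
grip_width: 0.493
```

Run:
```python
from h import *
from rig import *
s=sense();a,b=capture("scene"),capture("side");print(s)
p=[]
for n,c in(("scene",a),("side",b)):
    X=c["R"]@(s["eef_pos"]-[0,0,.08])+c["t"];u,v=((c["K"]@X)[:2]/X[2]).astype(int);print(n,u,v)
    p.append(cv2.resize(c["img"][v-80:v+80,max(u-65,0):max(u-65,0)+130],(390,480),interpolation=2))
cv2.imwrite("pics/held.png",np.hstack(p));pickle.dump((s,a,b),open("d2.pkl","wb"))
```

```text
{'time': 3.8667, 'joint_pos': array([ 0.33682363,  0.49891259, -0.29088025,  1.70259713,  0.16840906,
        0.96349597, -1.35201255]), 'qd': array([-0.00224705,  0.03136275,  0.00446306,  0.02825885,  0.00107158,
       -0.00619374, -0.00185667]), 'tau': array([-1.46416796e-02, -6.51844525e+01, -3.85037586e+00, -2.86734420e+01,
       -2.43853958e-02,  7.46148359e-02,  3.17322789e-02]), 'eef_pos': array([ 0.60197982, -0.12488538,  0.21428045]), 'orientation': array([ 2.45492765,  1.56962766, -0.45107352]), 'wrist_force': array([ 0.77447505,  0.30135356, -1.64398625]), 'moment': array([ 0.0076286 ,  0.02243759, -0.0383943 ]), 'grip_width': 0.4926318363541849}
scene 293 209
side 252 144
```

View pics/held.png

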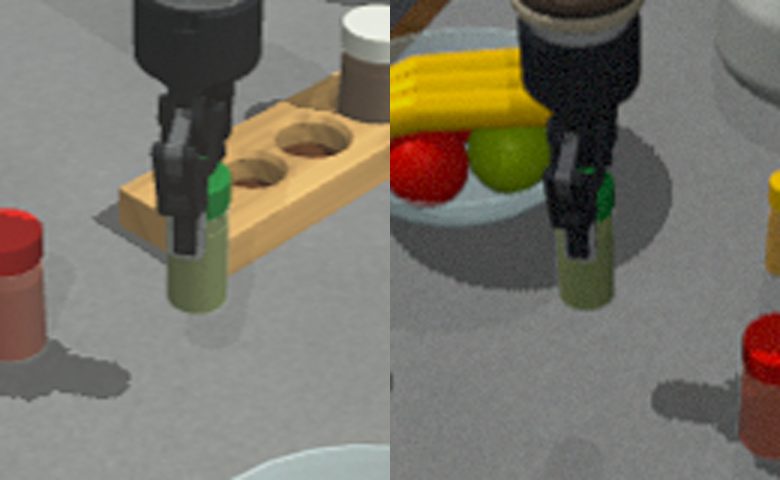

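The jar is held upright. Its bottom edge is at crop pixels (197,310) in scene and (196,306) in side. Next I measure its offset from the TCP.

Run:
```python
from h import *
s,a,b=pickle.load(open("d2.pkl","rb"))
X,e=tri((a,b),[(228+197/3,129+310/3-6),(187+196/3,64+306/3-7)]);print("bottom",X,e,X-s["eef_pos"])
print(Ro.from_euler("xyz",s["orientation"]).as_matrix().round(4))
# lid/glass outline columns: glass mask
for c,(u,v) in((a,(293,225)),(b,(252,158))):
    m=hsv(c,(28,70,60),(48,255,220));q,st=blob(m,(u-14,v-22,u+14,v+12));print(q,st)
```

```text
bottom [ 0.60307887 -0.12475268  0.09423234] [np.float64(1.1209833176258535e-05), np.float64(1.1209833176154197e-05)] [ 0.00109905  0.0001327  -0.12004811]
[[ 1.100e-03  2.334e-01 -9.724e-01]
 [-5.000e-04 -9.724e-01 -2.334e-01]
 [-1.000e+00  7.000e-04 -9.000e-04]]
[295.04359673 220.2479564 ] [285 203  19  30 367]
[252.66767372 154.58308157] [243 136  18  31 331]
```

Call:
step_arm --rows '[{"grip": 0.8,"linear": [-0.1,0.4,0],"yaw": 0},{"grip": 0.8,"linear": [-0.2,0.8,0],"yaw": 0},{"grip": 0.8,"linear": [-0.2,0.8,0],"yaw": 0},{"grip": 0.8,"linear": [-0.2,0.8,0],"yaw": 0},{"grip": 0.8,"linear": [-0.2,0.8,0],"yaw": 0},{"grip": 0.8,"linear": [-0.2,0.8,0],"yaw": 0},{"grip": 0.8,"linear": [-0.1,0.4,0],"yaw": 0},{"grip": 0.8,"linear": [0,0,0],"yaw": 0},{"grip": 0.8,"linear": [0,0,0],"yaw": 0}]'

```text
time: 4.72
eef_pos: [0.5657, 0.0199, 0.2133]
orientation: [0.083, 1.57, -2.821]
wrist_force: [0.5, -0.9, -0.5]
grip_width: 0.49
```

Run:
```python
from h import *
from rig import *
s=sense();c=wristcam(s,capture("wrist"));print(s["eef_pos"],s["time"])
cv2.imwrite("pics/w2.png",c["img"]);pickle.dump((s,c),open("d3.pkl","wb"))
for X in([.5376,.1212,.035],[.5596,.190,.035],[.519,.064,.035]):
    p=c["R"]@X+c["t"];print(X,(c["K"]@p)[:2]/p[2])
```

```text
[0.56565635 0.01987318 0.21332642] 4.7167
[0.5376, 0.1212, 0.035] [126.75523999 212.09931228]
[0.5596, 0.19, 0.035] [ 29.42297826 158.45232657]
[0.519, 0.064, 0.035] [202.09832423 254.0566807 ]
```

View pics/w2.png

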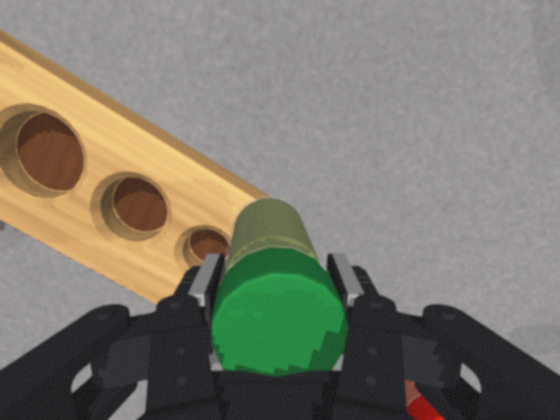

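Wrist view: the 48 mm well's flared mouth is centred near (130,205), with the floor at (140,205). The 60 mm well is near (41,151). The prediction was (127,212), a few mm off, so I fit the mouth more carefully.

Run:
```python
from h import *
s,c=pickle.load(open("d3.pkl","rb"))
im=c["img"];h=cv2.cvtColor(im,cv2.COLOR_BGR2HSV)
m=cv2.inRange(h[:,:,2],0,125)
for bx in((95,165,175,250),(10,100,90,200)):
    x0,y0,x1,y1=bx;k=np.zeros_like(m);k[y0:y1,x0:x1]=m[y0:y1,x0:x1]
    ct=max(cv2.findContours(k,0,2)[0],key=cv2.contourArea);e=cv2.fitEllipse(cv2.convexHull(ct));print("floor",e,plane(c,e[0],.010))
for (u,v,w) in((130,205,50),):
    cr=cv2.resize(im[v-w:v+w,u-w:u+w],None,fx=6,fy=6,interpolation=2)
    cv2.imwrite("pics/well.png",cr)
```

```text
floor ((132.87322998046875, 205.22972106933594), (57.30327606201172, 67.29835510253906), 105.01628112792969) [0.53481902 0.12598993 0.01      ]
floor ((43.16374206542969, 149.2245635986328), (66.83658599853516, 91.59302520751953), 133.25811767578125) [0.56175325 0.19616236 0.01      ]
```

View pics/well.png

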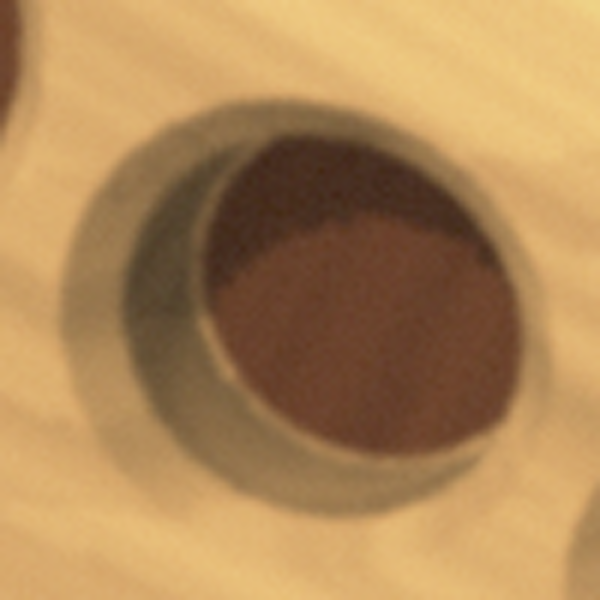

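Run:
```python
from h import *
s,c=pickle.load(open("d3.pkl","rb"))
print(plane(c,(130.8,206.5),.035),plane(c,(134,209.2),.030))
o=-c["R"].T@c["t"];print(o)
# jar lid seen in wrist: check axis offset
q,st=blob(hsv(c,(50,120,40),(75,255,255)),(0,0,560,420));print(q,st)
```

```text
[0.5423215  0.11898468 0.035     ] [0.53909546 0.11817867 0.03      ]
[0.63016947 0.03574448 0.28216257]
[277.72963593 315.45480946] [  211   248   137   129 14118]
```

Call:
step_arm --rows '[{"grip": 0.8,"linear": [-0.15,0.5,0],"yaw": 0},{"grip": 0.8,"linear": [-0.2,0.8,0],"yaw": 0},{"grip": 0.8,"linear": [-0.25,0.8,0],"yaw": 0},{"grip": 0.8,"linear": [-0.2,0.7,0],"yaw": 0},{"grip": 0.8,"linear": [-0.1,0.4,-0.2],"yaw": 0},{"grip": 0.8,"linear": [0,0,-0.4],"yaw": 0},{"grip": 0.8,"linear": [0,0,-0.4],"yaw": 0},{"grip": 0.8,"linear": [0,0,-0.3],"yaw": 0},{"grip": 0.8,"linear": [0,0,0],"yaw": 0},{"grip": 0.8,"linear": [0,0,0],"yaw": 0}]'

```text
time: 5.6
eef_pos: [0.539, 0.1136, 0.1738]
orientation: [0.205, 1.569, -2.703]
wrist_force: [0.8, -0.1, -1.1]
grip_width: 0.489
```

Run:
```python
from h import *
from rig import *
s=sense();a,b=capture("scene"),capture("side");print(s["eef_pos"],s["time"],s["wrist_force"])
p=[cv2.resize(a["img"][120:220,265:365],(400,400),interpolation=2),cv2.resize(b["img"][210:310,180:280],(400,400),interpolation=2)]
cv2.imwrite("pics/over.png",np.hstack(p));pickle.dump((s,a,b),open("d4.pkl","wb"))
```

```text
[0.53896133 0.11364257 0.17380322] 5.6 [ 0.79582717 -0.12093067 -1.130005  ]
```

View pics/over.png

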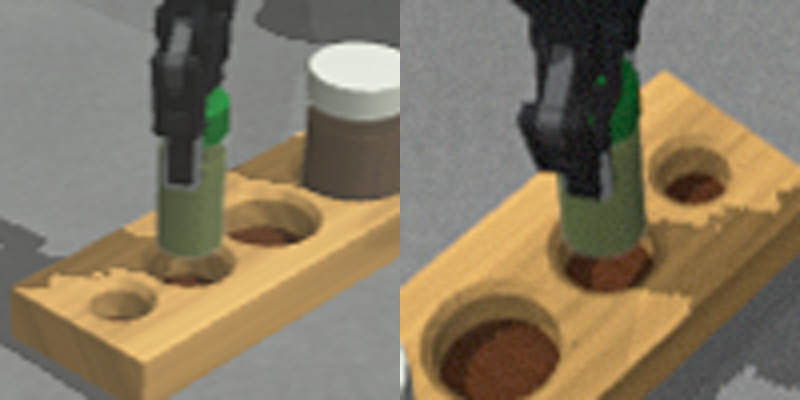

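The jar bottom is over the well mouth in both views: scene crop (189,236) against well (191,262), side crop (203,227) against well (201,256). I now compute the remaining offset.

Run:
```python
from h import *
s,a,b=pickle.load(open("d4.pkl","rb"))
J,e=tri((a,b),[(312.3,179),(230.75,267)]);print("jar bottom",J,e,J-s["eef_pos"])
W,e=tri((a,b),[(312.8,185.5),(230.25,274)]);print("well",W,e,plane(a,(312.8,185.5),.035),plane(b,(230.25,274),.035))
print(Ro.from_euler("xyz",s["orientation"]).as_matrix().round(4))
```

```text
jar bottom [0.53808376 0.11882657 0.04901371] [np.float64(0.0007221571024945984), np.float64(0.0007221571024948097)] [-0.00087756  0.005184   -0.12478951]
well [0.53907567 0.12150966 0.02928204] [np.float64(0.0008197229734187245), np.float64(0.0008197229734188093)] [0.54178087 0.11281839 0.035     ] [0.53776401 0.12525633 0.035     ]
[[-2.000e-03  2.315e-01 -9.728e-01]
 [-9.000e-04 -9.728e-01 -2.315e-01]
 [-1.000e+00  4.000e-04  2.200e-03]]
```

Call:
step_arm --rows '[{"grip": 0.8,"linear": [0.03,0.1,0],"yaw": 0},{"grip": 0.8,"linear": [0,0,-0.15],"yaw": 0},{"grip": 0.8,"linear": [0,0,-0.15],"yaw": 0},{"grip": 0.8,"linear": [0,0,-0.15],"yaw": 0},{"grip": 0.8,"linear": [0,0,-0.15],"yaw": 0},{"grip": 0.8,"linear": [0,0,0],"yaw": 0}]'

```text
time: 6.2
eef_pos: [0.5394, 0.118, 0.1558]
orientation: [0.148, 1.569, -2.758]
wrist_force: [0.4, 0.3, -1.5]
grip_width: 0.484
```

Call:
step_arm --rows '[{"grip": 0.8,"linear": [0,0,-0.12],"yaw": 0},{"grip": 0.8,"linear": [0,0,-0.12],"yaw": 0},{"grip": 0.8,"linear": [0,0,-0.12],"yaw": 0},{"grip": 0.8,"linear": [0,0,0],"yaw": 0}]'

```text
time: 6.53
eef_pos: [0.5395, 0.1181, 0.1452]
orientation: [0.056, 1.57, -2.85]
wrist_force: [0.2, 0.3, -2.1]
grip_width: 0.489
```

Call:
step_arm --rows '[{"grip": 0.8,"linear": [0,0,-0.12],"yaw": 0},{"grip": 0.8,"linear": [0,0,-0.1],"yaw": 0},{"grip": 0.8,"linear": [0,0,-0.06],"yaw": 0},{"grip": 0.8,"linear": [0,0,0],"yaw": 0}]'

```text
time: 6.87
eef_pos: [0.5397, 0.1182, 0.1372]
orientation: [0.165, 1.57, -2.741]
wrist_force: [-0.5, -1.2, -1.6]
grip_width: 0.488
```

Run:
```python
from h import *
from rig import *
s=sense();a,b=capture("scene"),capture("side");print(s["eef_pos"],s["time"],s["wrist_force"],s["moment"])
p=[cv2.resize(a["img"][120:220,265:365],(400,400),interpolation=2),cv2.resize(b["img"][210:310,180:280],(400,400),interpolation=2)]
cv2.imwrite("pics/in.png",np.hstack(p))
```

```text
[0.53973396 0.11816848 0.13721036] 6.8667 [-0.54886663 -1.22667818 -1.57397417] [-0.32136287  0.05424036  0.01456005]
```

View pics/in.png

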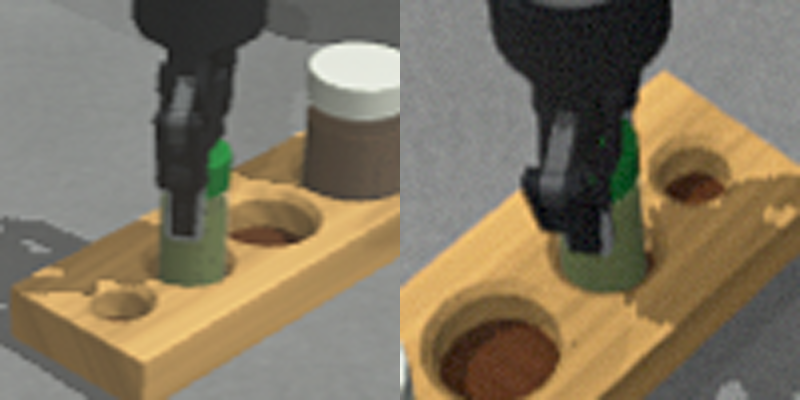

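The jar is inside the 48 mm well and almost home, with only a slight side load. I seat it.

Call:
step_arm --rows '[{"grip": 0.8,"linear": [0,0.02,-0.05],"yaw": 0},{"grip": 0.8,"linear": [0,0.02,-0.05],"yaw": 0},{"grip": 0.8,"linear": [0,0,0],"yaw": 0}]'

```text
time: 7.22
eef_pos: [0.54, 0.1194, 0.1349]
orientation: [2.098, 1.57, -0.808]
wrist_force: [-1.4, -1.8, 2.0]
grip_width: 0.487
```

Call:
step_arm --rows '[{"grip": 0.8,"linear": [0,0,-0.04],"yaw": 0},{"grip": 0.8,"linear": [0,0,0],"yaw": 0}]'

```text
time: 7.38
eef_pos: [0.5402, 0.1198, 0.1345]
orientation: [2.94, 1.57, 0.034]
wrist_force: [-3.6, -3.2, 9.5]
grip_width: 0.484
```

Vertical load is up to 9.5 N, so the jar is on the floor. I release gradually and back off.

Call:
step_arm --rows '[{"grip": 0.45,"linear": [0,0,0],"yaw": 0},{"grip": 0.4,"linear": [0,0,0],"yaw": 0},{"grip": 0.3,"linear": [0,0,0],"yaw": 0},{"grip": 0,"linear": [0,0,0],"yaw": 0},{"grip": 0,"linear": [0,0,0],"yaw": 0},{"grip": 0,"linear": [0,0,0],"yaw": 0},{"grip": 0,"linear": [0,0,0],"yaw": 0},{"grip": 0,"linear": [0,0,0],"yaw": 0}]'

```text
time: 8.05
eef_pos: [0.5399, 0.1195, 0.1334]
orientation: [-0.52, 1.571, 2.857]
wrist_force: [0.5, 0.6, -0.2]
grip_width: 1.0
```

Call:
step_arm --rows '[{"grip": 0,"linear": [0,0,0.3],"yaw": 0},{"grip": 0,"linear": [0,0,0.5],"yaw": 0},{"grip": 0,"linear": [0,0,0.7],"yaw": 0},{"grip": 0,"linear": [0,0,0.8],"yaw": 0},{"grip": 0,"linear": [0,0,0.8],"yaw": 0},{"grip": 0,"linear": [0,0,0.8],"yaw": 0},{"grip": 0,"linear": [0,0,0.8],"yaw": 0},{"grip": 0,"linear": [0,0,0.8],"yaw": 0},{"grip": 0,"linear": [0,0,0.5],"yaw": 0},{"grip": 0,"linear": [0,0,0],"yaw": 0},{"grip": 0,"linear": [0,0,0],"yaw": 0}]'

```text
time: 8.97
eef_pos: [0.54, 0.1196, 0.3147]
orientation: [3.046, 1.569, 0.141]
wrist_force: [0.7, -0.6, 0.0]
grip_width: 1.0
```

Run:
```python
from h import *
from rig import *
s=sense();a,b=capture("scene"),capture("side");print(s["eef_pos"],s["time"],s["wrist_force"])
p=[cv2.resize(c["img"][y:y+200,x:x+200],(400,400),interpolation=2) for c,x,y in((a,190,110),(b,150,120))]
cv2.imwrite("pics/fin.png",np.hstack(p))
for n,lo,hi,b1,b2 in (("green",(50,120,50),(75,255,255),(290,130,335,185),(205,190,265,270)),("red",(0,180,120),(6,255,255),(210,190,250,225),(295,160,340,192)),("yel",(20,190,120),(32,255,255),(190,258,220,282),(308,115,332,136))):
    r=[blob(hsv(c,lo,hi),bx) for c,bx in((a,b1),(b,b2))];X,e=tri((a,b),[x[0] for x in r]);print(n,X.round(4),np.round(e,4),[x[1].tolist() for x in r])
```

```text
[0.54003314 0.11958734 0.3147138 ] 8.9667 [ 0.67932226 -0.5639314   0.02504931]
green [0.5404 0.1206 0.0988] [0.0001 0.0001] [[306, 154, 17, 16, 190], [217, 239, 22, 25, 438]]
red [ 0.4584 -0.1263  0.091 ] [0.0002 0.0002] [[217, 199, 25, 22, 431], [305, 168, 25, 22, 392]]
yel [ 0.5118 -0.3004  0.0785] [0.0007 0.0007] [[197, 264, 16, 18, 241], [313, 121, 13, 14, 143]]
```

View pics/fin.png

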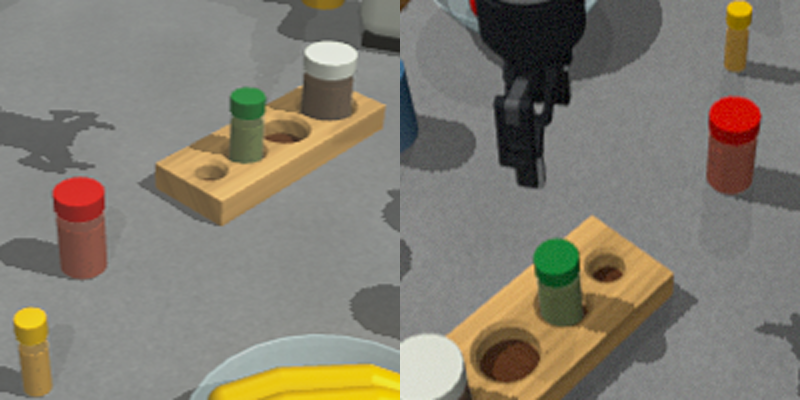

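The green jar stands upright in the second well. Its lid centre is at z 0.099, up from 0.089 on the worktop, which matches the 10 mm well floor. The red and yellow jars haven't moved.

```bash
python3 -c "from rig import close_job;print(close_job())"
```

```text
the job is handed in; nothing more can be done
None
```

The green-lidded jar is standing upright and fully home in the 48 mm well, and the job is handed in at about 9 s. I gripped it at 40 N, lowered it into the mouth of the well, pressed it lightly onto the floor (about 10 N) and then let go.

- **Seating:** after I backed off, the green lid was at (0.540, 0.121) and z 0.099. That is 10 mm higher than when it stood on the worktop, which matches the well floor.
- **Bystanders:** the red and yellow jars measured within 2 mm of where they started, which is within the calibration error.
- **Clearance:** the open gripper was about 0.31 m up, touching nothing.
- **Disagreements:** my separate estimates of the well centre mostly differed by 3–5 mm, and one rough scene-camera fix was further off. The measured TCP also stopped about 6 mm short in y on the approach. I corrected the jar against the well from the scene and side views, and it went in with only a few newtons of side force.

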